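# Reset the depth stop of the orange rice-cake press

### The job

On the rice-cake press with the orange head, swing the jam nut's lever counter-clockwise through more than half of its swing to loosen it, without turning the stop screw yet. Then turn the orange bar handle of the stop screw clockwise until its black pointer lines up with the green mark on the white scale, and finally swing the lever back to its stop to tighten the nut, leaving the pointer on the mark.

Things in the scene. Friction and masses are not known exactly. Their poses are not given: they have to be found in the camera images.
- jam_nut (a joint): jam nut of the orange press: brass hex nut on the upright stop screw, with a flat steel lever carrying an upright round orange handle. In rad: 0 = tight, at its stop (starts there); grows counter-clockwise seen from above, to the end stop at 1.2 = loose. Swinging it takes about 2.5 N at the handle; it stays where left. The lever stays on the side of the press that faces the robot.
- jam_nut_handle (a point): point on the axis of the lever's handle, 162 mm above the table, 90 mm from the screw's vertical axis. x points outward along the lever from the screw's axis, z up; turns with the nut. Handle: round upright orange post, 18 mm diameter, top 178 mm above the table. Lever under it: 12 mm wide, top 146 mm; 22 mm disc at its foot down to 138 mm. The press head does not reach under it.
- pointer_tip (a point): tip of the stop screw's black pointer, 204 mm above the table; x points along the pointer, z up; the screw's vertical axis is 49 mm back along -x. Handle: orange bar 50 mm long along the pointer, centred on the axis, 14 mm wide, 176 to 208 mm above the table. Turns with 0.08 N m between stops 1.6 rad apart, stays where left. The mark lies 0.5 to 1.2 rad clockwise of the starting pointer.
- depth_scale: white round plate, 128 mm across, 4 mm thick, fixed on the orange press's head (top 130 mm above the table, 136 mm across) under the nut. Origin on the screw's vertical axis, 130 mm above the table; z up, x points from the axis through the green mark (10 mm wide, 33 to 63 mm from the axis). A like press with blue head and handles and its own scale stands beside it: not the one to set.

How it is judged:
On the way, in this order (a step that is already met when the one before it is completed fails the run):
1. the jam nut is loosened through more than half of its swing, with the pointer still where it started (value of joint jam_nut above 0.55 rad and distance of pointer_tip from where it was at the start of the episode below 0.012 m), for 0.1 s.
2. with the nut loose, the pointer is brought within 12 degrees of the green mark (value of joint jam_nut above 0.4 rad and angle between the x axis of pointer_tip and the x axis of depth_scale, either way round below 0.21 rad), for 0.2 s.
At the end, for the whole second after the job is handed in: The orange press's jam nut is tight again (lever within 10 degrees of its stop, at rest) and the pointer of its stop screw is within 12 degrees of the green mark (value of joint jam_nut below 0.175 rad and not (velocity of joint jam_nut above 0.05 rad/s) and not (velocity of joint jam_nut below -0.05 rad/s) and angle between the x axis of pointer_tip and the x axis of depth_scale, either way round below 0.21 rad); the robot touches nothing.
It also fails if it takes over 64 s, if anything falls off the work surface, if the arm or the gripper's body presses on something with over 40 N, if the wrist force passes 120 N, or if a joint passes its speed limit or range.

### The arm

A 6-joint arm with a two-finger parallel gripper is mounted at the origin on the work surface. World frame = base frame: x ahead of the robot, y to its left, z up, the work surface at z = 0. Lengths are in m, angles in rad, forces in N, time in s.
With the tool pointing down it reaches from about 0.4 to 0.925 m from the base axis. Payload 3.4 kg.
Tool frame: the origin (TCP) lies on the front face of the gripper's body, between the roots of the fingers; the fingertips stand 73 mm ahead of it and the grasp point (between the pads) lies manip.hold_point_z ahead of it (manip.hold_point_z is the distance from the TCP to the grasp point, in m); z points along the fingers, y is the direction in which the jaws open and shut (so a half turn about z gives the same grasp; the last joint's range is limited). The gripper opens to 85 mm and grips with 20 to 120 N. Pads are 22 mm wide; open, the fingers measure 114 mm over their backs; the gripper's body (76 mm by 85 mm) begins 54 mm behind the grasp point. The pads swing forward as they close: fully open they stand 13 mm farther back than shut.
Start: joints at [-1.308, 0.307, 1.506, -0, 1.328, -0.073], TCP at [0.189, -0.543, 0.304] pointing down, gripper open.
Joint ranges: [-3.12, 3.12], [-1.05, 2.28], [0.14, 2.33], [-1.42, 4.57], [0.1, 2.73], [-2.68, 2.68]. Speed limits (rad/s): [2.57, 2.57, 3.14, 3.14, 3.14, 3.14].

### API

Orientations are given as a 3x3 rotation matrix whose columns are the frame's x, y, z axes.
In Python, from rig import manip, get_image, camera_model gives the robot as it stands.
- The arm moves only by the tool play_rows, never from a script. Its argument "rows" is a list of rows, each a list of 6 numbers: the shift along the tool's x, y, z in m, then the turn, a rotation vector about the tool's x, y, z in units of 6 degrees (1.0 is 6 degrees). A call has 1 to 5 rows; each row is the pose to reach, as a shift and turn from the pose measured when the call began, along the tool's axes at that moment; what a row does not reach only later rows make up. A row lasts 1/10 s, in which the tool goes at most 50 mm and 8.59 degrees, less where a joint would pass 70% of its speed; a pose out of reach is approached as far as the arm can. A call with a gripper value outside its range is refused whole. "hand" is the gripper command: -1 is fully open, 1 is shut, values between are in proportion, set as the call begins (left out, the last holds). The fingers move at their own pace and stop on an object; "grip_force" is the grip in N (left out, the last holds). Time passes only in rows, so rows that repeat a pose let the fingers close. It gives the time, the measured TCP pose, the force and the opening at its end, in the units of the state.
- manip.observe(): the state, without advancing time (a new reading comes with each control period).
- get_image(name): name is "scene" or "top" or "wrist"; returns the picture (400x640x3 uint8, red, green, blue); there is no depth.
- camera_model(name): a dict with "mtx" (3x3 intrinsics, pixels), "rvec" (rotation vector, rad) and "tvec" (3), from world to camera coordinates, as OpenCV has them; the wrist camera has in their place "tool_from_camera" (4x4, takes a point from camera to tool coordinates, whose origin is the TCP and whose axes are the flange's). Camera axes: x right, y down, z forward; pixel columns grow to the right and rows downward; lengths in m; the calibration is good to about 2 mm. The wrist camera is an equidistant fisheye: a pixel r from the principal point sees the ray r / f radians off the axis. A picture is of the moment at which its call begins: read the wrist's pose just before it. camera_model takes no time and is no camera call.
- manip.finish_job(): hands the job in, once; it reports no verdict.
The state is a dict: "clock": time; "joint_positions": joint angles; "joint_velocities": joint speeds; "joint_torque": joint torques, N m; "eef_pos": TCP position; "orientation": TCP orientation; "wrist_force": force on the tool from outside, world axes, zero at the start; "wrist_torque": the same for the moment, N m; "finger_gap": opening from 0.0 (shut) to 1.0 (fully open).
Only numpy, scipy, OpenCV 4.12 (cv2) and the standard library are available. Lean on these libraries where they do the work, as an engineer would, in place of code of your own. Each camera call takes 0.05 s, during which the arm holds its last target.

## Working session

There is one attempt and no reset: what is moved stays moved. The work goes in short steps, Python scripts to look and compute and a tool call to move; the robot and the scene stay as the last step left them, time stands still between calls to the robot, and variables do not carry over. Pictures are saved under pics/ and viewed, and the job is handed in when it is done.

Besides the shell and the picture viewer there is one more tool, called after "Emit:" as name([rows], argument=value, ...), one row to a line, values as JSON. play_rows: Moves the arm, as the interface text tells. Its arguments: {"type":"object","properties":{"rows":{"type":"array","items":{"type":"array","items":{"type":"number"}}},"hand":{"type":"number"},"grip_force":{"type":"number"}},"required":["rows"]}

```bash
ls; mkdir -p pics
python3 - <<'E'
from rig import manip,get_image,camera_model
import cv2
print(manip.hold_point_z)
s=manip.observe();print(s)
for n in("scene","top","wrist"):
    cv2.imwrite(f"pics/{n}0.png",get_image(n)[:,:,::-1]);print(n,camera_model(n))
E
```

```text
pics
0.0539
{'clock': 0.0, 'joint_positions': array([-1.30849584e+00,  3.07567830e-01,  1.50766643e+00, -1.99307578e-05,
        1.32835945e+00, -7.34671238e-02]), 'joint_velocities': array([ 1.15078528e-03,  1.63987091e-03, -8.15920085e-05, -1.39182437e-03,
        1.35075807e-03, -1.33487473e-03]), 'joint_torque': array([ 3.81173104e-04, -4.57542729e+01, -2.51909012e+01, -3.87197713e-05,
        1.32086239e-02, -4.99291573e-06]), 'eef_pos': array([ 0.18930915, -0.5423762 ,  0.30298645]), 'orientation': array([[ 9.44156116e-01,  3.29498011e-01, -5.37565903e-04],
       [ 3.29498425e-01, -9.44154157e-01,  1.92759449e-03],
       [ 1.27593469e-04, -1.99707725e-03, -9.99997998e-01]]), 'wrist_force': array([ 0.26937074,  0.26188177, -0.31978987]), 'wrist_torque': array([-0.02069551,  0.00982579, -0.02283051]), 'finger_gap': 0.9994399304655075}
scene {'mtx': array([[505.46699853,   0.        , 319.55412065],
       [  0.        , 505.46699853, 196.71569203],
       [  0.        ,   0.        ,   1.        ]]), 'rvec': array([ 1.98999555,  1.52330124, -0.54738531]), 'tvec': array([-0.15644212, -0.26077825,  1.52126385])}
top {'mtx': array([[497.33560931,   0.        , 323.35656238],
       [  0.        , 497.33560931, 199.89650299],
       [  0.        ,   0.        ,   1.        ]]), 'rvec': array([ 2.14390277, -2.12275465,  0.15627621]), 'tvec': array([0.01940279, 0.58801896, 0.88621549])}
wrist {'mtx': array([[309.70691629,   0.        , 322.34468351],
       [  0.        , 309.70691629, 203.16742132],
       [  0.        ,   0.        ,   1.        ]]), 'tool_from_camera': array([[ 7.53566747e-04, -9.63333576e-01, -2.68305524e-01,
         6.80168999e-02],
       [ 9.99999333e-01,  9.60777251e-04, -6.40995896e-04,
         3.43533295e-04],
       [ 8.75274713e-04, -2.68304862e-01,  9.63333657e-01,
        -6.94632168e-02],
       [ 0.00000000e+00,  0.00000000e+00,  0.00000000e+00,
         1.00000000e+00]])}
```

View pics/scene0.png

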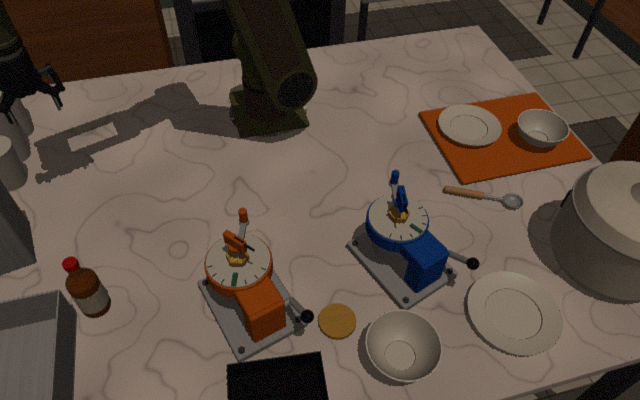

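View pics/top0.png

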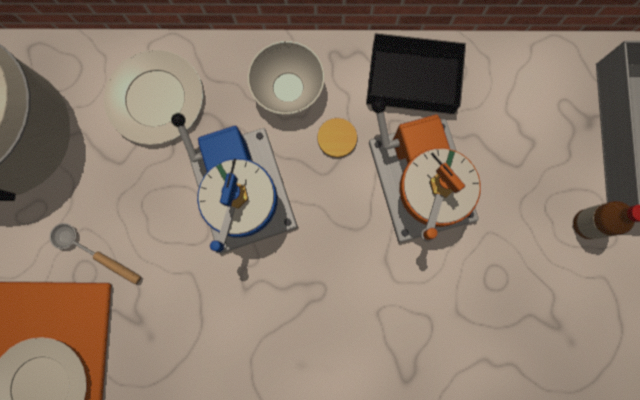

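View pics/wrist0.png

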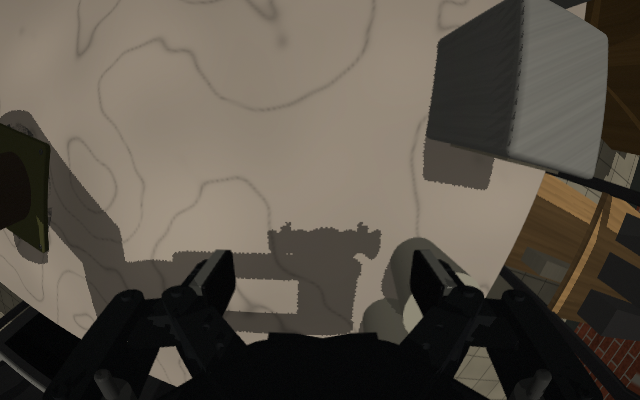

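The scene and top views show the orange press (top view: head at about (441,187), lever handle at (431,233), bar at (450,177), green mark near (450,158)). The blue press stands to its left. I'll zoom in and measure.

```bash
cat > h.py <<'E'
import numpy as np,cv2
from rig import manip,get_image,camera_model
def ray(name,u,v):
    m=camera_model(name);R=cv2.Rodrigues(m["rvec"])[0];t=m["tvec"]
    d=R.T@np.linalg.inv(m["mtx"])@np.array([u,v,1.]);c=-R.T@t
    return c,d
def plane(name,u,v,z):
    c,d=ray(name,u,v);return c+d*(z-c[2])/d[2]
def proj(name,P):
    m=camera_model(name);return cv2.projectPoints(np.array(P,float).reshape(-1,3),m["rvec"],m["tvec"],m["mtx"],None)[0].reshape(-1,2)
E
python3 - <<'E'
from h import *
a=cv2.imread("pics/top0.png");hsv=cv2.cvtColor(a,cv2.COLOR_BGR2HSV)
c=a[130:250,370:500];cv2.imwrite("pics/topz.png",cv2.resize(c,None,fx=5,fy=5,interpolation=cv2.INTER_CUBIC))
s=cv2.imread("pics/scene0.png")[195:305,190:320];cv2.imwrite("pics/scz.png",cv2.resize(s,None,fx=5,fy=5,interpolation=cv2.INTER_CUBIC))
for n,(lo,hi) in dict(orange=((3,150,60),(16,255,255)),green=((45,50,20),(90,255,255))).items():
    m=cv2.inRange(hsv,lo,hi);m[:,:360]=0;m[:,510:]=0;m[:100]=0;m[260:]=0
    k,l,st,ce=cv2.connectedComponentsWithStats(m)
    for i in range(1,k):
        if st[i,4]>8:print(n,st[i],ce[i])
print(plane("top",431,233,.178),plane("top",441,187,.13))
E
```

```text
orange [ 394  115   55  109 1883] [418.63728093 146.0881572 ]
orange [437 164  27  28 438] [448.62100457 178.93150685]
orange [436 211  36  15  73] [451.21917808 221.50684932]
orange [424 228  13  11 108] [430.37962963 233.37037037]
green [447 151   7  15  64] [449.8125   157.765625]
[ 0.51515776 -0.14799756  0.178     ] [ 0.59864119 -0.17667115  0.13      ]
```

View pics/topz.png

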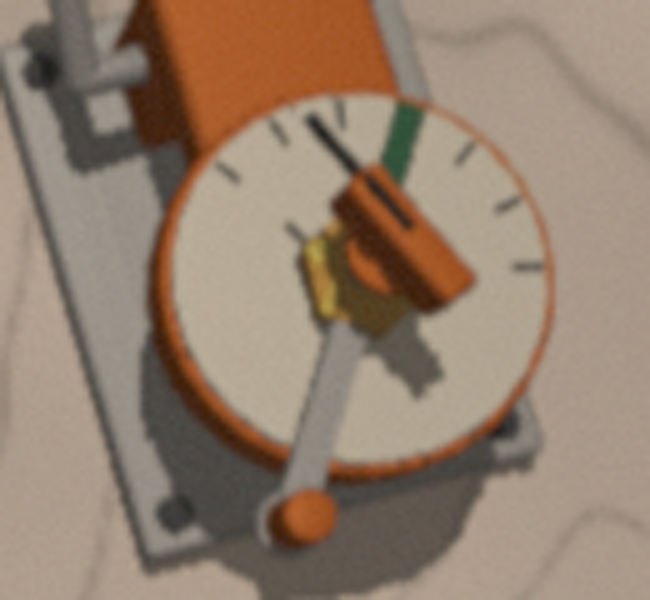

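View pics/scz.png

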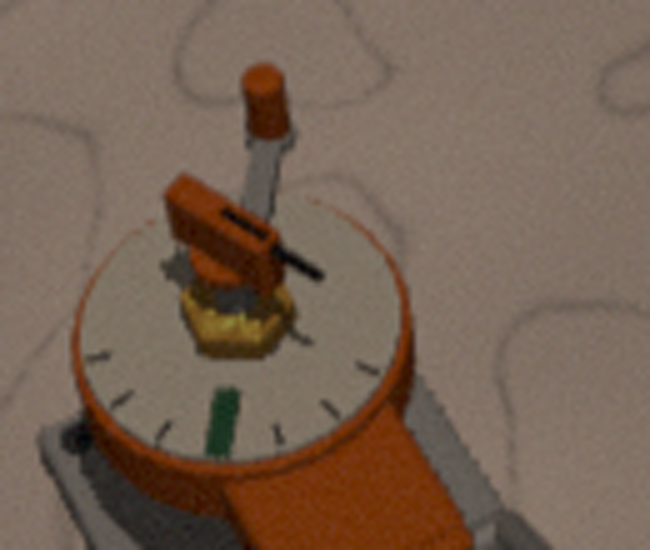

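Run:
```python
from h import *
f=lambda x,y:(370+x/5-.4,130+y/5-.4)
a=cv2.imread("pics/top0.png");hsv=cv2.cvtColor(a,cv2.COLOR_BGR2HSV)
# plate: low-sat bright rim points from zoom
pts=[(172,290),(180,235),(215,165),(265,118),(345,95),(420,105),(490,145),(530,195),(548,270),(535,345),(500,405),(440,450),(370,465),(310,458),(215,405),(185,345)]
P=np.array([plane("top",*f(*p),.133)[:2] for p in pts])
A=np.c_[2*P,np.ones(len(P))];s=np.linalg.lstsq(A,(P**2).sum(1),rcond=None)[0]
C=s[:2];r=np.sqrt(s[2]+C@C);print("plate",C,r,np.hypot(*(P-C).T).round(4))
L=plane("top",430.4,233.4,.178)[:2];print("handle",L,L-C,np.hypot(*(L-C)),np.arctan2(*(L-C)[::-1]))
g=plane("top",449.8,157.8,.134)[:2];print("green",np.arctan2(*(g-C)[::-1]),np.hypot(*(g-C)))
t=plane("top",*f(312,118),.204)[:2];b=plane("top",*f(405,240),.208)[:2]
print("tip",t,np.arctan2(*(t-C)[::-1]),np.hypot(*(t-C)),"bar c",b)
q=plane("top",*f(410,225),.208)[:2];print(np.arctan2(*(t-q)[::-1]))
# scene
fs=lambda x,y:(190+x/5-.4,195+y/5-.4)
for n,p,z in [("handle top",(263,76),.178),("tip",(321,276),.204),("green",(222,422),.134)]:
    w=plane("scene",*fs(*p),z)[:2];print(n,w,np.arctan2(*(w-C)[::-1]),np.hypot(*(w-C)))
```

```text
plate [ 0.60119688 -0.17720474] 0.0642084521953248 [0.0643 0.0628 0.0625 0.064  0.0643 0.0647 0.0654 0.0657 0.0639 0.0627
 0.0631 0.0639 0.0641 0.0646 0.0668 0.0645]
handle [ 0.5145119  -0.14703241] [-0.08668498  0.03017233] 0.09178592061500826 2.8066393902849818
green -0.3034941195254631 0.05009655324310196
tip [ 0.63874129 -0.14719366] 0.6743436549018378 0.04806503378161102 bar c [ 0.59893356 -0.17427247]
0.687557065364558
handle top [ 0.51464169 -0.1488465 ] 2.824982155002952 0.09108232832933354
tip [ 0.63712632 -0.14581345] 0.7180889933009519 0.04771098007650193
green [ 0.64531356 -0.19174223] -0.31831798089659163 0.04645019340728424
```

```bash
cat >> h.py <<'E'
from scipy.spatial.transform import Rotation as Ro
C=np.array([.601,-.177])
def Rd(yaw):
    c,s=np.cos(yaw),np.sin(yaw);return np.array([[c,s,0],[s,-c,0],[0,0,-1.]])
def go(pos,yaw):
    s=manip.observe();R=s["orientation"]
    d=R.T@(np.array(pos)-s["eef_pos"]);r=Ro.from_matrix(R.T@Rd(yaw)).as_rotvec()/np.radians(6)
    print(np.round(d,4).tolist(),np.round(r,2).tolist())
def st():
    s=manip.observe();R=s["orientation"];print(round(s["clock"],2),s["eef_pos"].round(4),"yaw",np.arctan2(R[1,0],R[0,0]).round(3),"F",s["wrist_force"].round(1),"gap",round(s["finger_gap"],3))
E
python3 - <<'E'
from h import *
print(plane("top",605,218,.1),plane("top",627,218,.18))
go([.515,-.148,.30],-.327)
go([.515,-.148,.222],-.327)
E
```

```text
[ 0.55171957 -0.46761053  0.1       ] [ 0.54181625 -0.4579326   0.18      ]
[0.4375, -0.2651, 0.0037] [-0.02, 0.0, 6.33]
[0.4374, -0.265, 0.0817] [-0.02, 0.0, 6.33]
```

Emit:
play_rows([
  [0.04, -0.025, -0.003, 0, 0, 1],
  [0.08, -0.05, -0.006, 0, 0, 2],
  [0.12, -0.075, -0.01, 0, 0, 3],
  [0.16, -0.1, -0.01, 0, 0, 4],
  [0.2, -0.122, -0.01, 0, 0, 5],
], hand=0.0, grip_force=25)

```text
clock: 0.65
eef_pos: [0.3385, -0.3596, 0.3134]
orientation: [[0.981, -0.191, -0.0], [-0.191, -0.981, 0.002], [-0.001, -0.002, -1.0]]
wrist_force: [0.4, -0.4, -0.3]
finger_gap: 0.503
```

```bash
python3 -c "
from h import *
st();go([.515,-.148,.30],-.327)"
```

```text
0.65 [ 0.3385 -0.3596  0.3134] yaw -0.193 F [ 0.4 -0.4 -0.3] gap 0.503
[0.1327, -0.2414, 0.0137] [-0.02, 0.01, 1.28]
```

Emit:
play_rows([
  [0.023, -0.041, 0, 0, 0, 0.4],
  [0.046, -0.082, 0, 0, 0, 0.8],
  [0.069, -0.123, 0, 0, 0, 1.28],
  [0.092, -0.164, 0, 0, 0, 1.28],
  [0.112, -0.203, 0, 0, 0, 1.28],
])

```text
clock: 1.15
eef_pos: [0.4884, -0.1799, 0.3135]
orientation: [[0.947, -0.321, -0.0], [-0.321, -0.947, 0.002], [-0.001, -0.002, -1.0]]
wrist_force: [0.9, -0.5, 0.5]
finger_gap: 0.497
```

```bash
python3 -c "
from h import *
st();go([.515,-.148,.30],-.327)
cv2.imwrite('pics/w1.png',get_image('wrist')[:,:,::-1])"
```

```text
1.15 [ 0.4884 -0.1799  0.3135] yaw -0.326 F [ 0.9 -0.5  0.5] gap 0.497
[0.015, -0.0387, 0.0136] [-0.02, 0.01, 0.01]
```

View pics/w1.png

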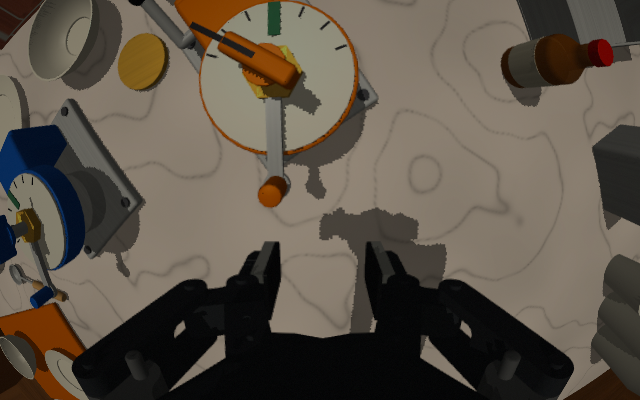

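The wrist view shows the lever's handle top at about (270,188), the green mark at (274,18) and the pointer from (192,26) to (255,55). I'll cross-check those against the top view.

```bash
cat >> h.py <<'E'
def wplane(s,u,v,z):
    m=camera_model("wrist");K=m["mtx"];T=m["tool_from_camera"]
    x=np.array([u-K[0,2],v-K[1,2]]);th=np.hypot(*x)/K[0,0];n=x/np.hypot(*x)
    d=s["orientation"]@T[:3,:3]@np.array([*(n*np.sin(th)),np.cos(th)]);c=s["orientation"]@T[:3,3]+s["eef_pos"]
    return c+d*(z-c[2])/d[2]
E
python3 - <<'E'
from h import *
s=manip.observe()
for n,p,z in [("handle",(270,188),.178),("green",(274,18),.134),("tip",(192,26),.204),("plateL",(199,75),.134),("plateR",(357,75),.134),("plateB",(278,152),.134)]:
    w=wplane(s,*p,z)[:2];print(n,w.round(4),np.arctan2(*(w-C)[::-1]).round(3),np.hypot(*(w-C)).round(4))
go([.515,-.148,.30],-.327);go([.515,-.148,.222],-.327)
E
```

```text
handle [ 0.5246 -0.1471] 2.768 0.0821
green [ 0.651  -0.1857] -0.172 0.0508
tip [ 0.6416 -0.1402] 0.736 0.0548
plateL [ 0.6294 -0.1109] 1.164 0.0719
plateR [ 0.5829 -0.233 ] -1.884 0.0589
plateB [ 0.5438 -0.153 ] 2.745 0.0621
[0.013, -0.0329, 0.0139] [-0.08, -0.01, 0.03]
[0.0129, -0.0322, 0.0919] [-0.08, -0.01, 0.03]
```

Emit:
play_rows([
  [0.013, -0.033, 0.014, 0, 0, 0],
  [0.013, -0.033, 0.014, 0, 0, 0],
  [0.013, -0.033, 0.035, 0, 0, 0],
])

```text
clock: 1.5
eef_pos: [0.5169, -0.1474, 0.2804]
orientation: [[0.949, -0.315, 0.008], [-0.315, -0.949, 0.005], [0.006, -0.007, -1.0]]
wrist_force: [0.5, -0.9, -0.2]
finger_gap: 0.5
```

```bash
python3 -c "
from h import *
st();s=manip.observe()
cv2.imwrite('pics/w2.png',get_image('wrist')[:,:,::-1]);go([.515,-.148,.222],-.327)"
```

```text
1.5 [ 0.5169 -0.1474  0.2804] yaw -0.321 F [ 0.5 -0.9 -0.2] gap 0.5
[0.0013, 0.001, 0.0538] [-0.07, 0.03, 0.05]
```

View pics/w2.png

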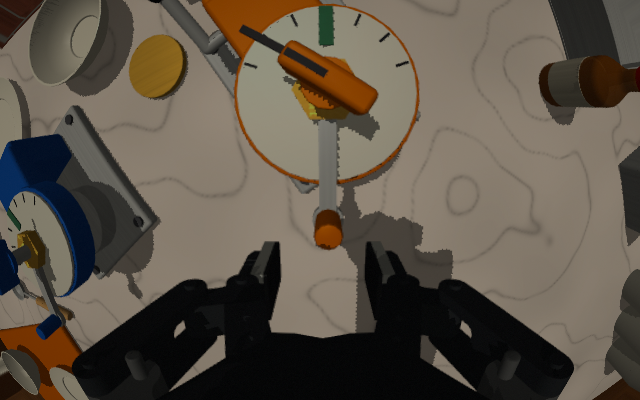

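Emit:
play_rows([
  [0.0, 0.001, 0.018, 0, 0, 0],
  [0.0, 0.001, 0.036, 0, 0, 0],
  [0.0, 0.001, 0.036, 0, 0, 0],
])

```text
clock: 1.85
eef_pos: [0.5115, -0.1477, 0.2376]
orientation: [[0.948, -0.317, -0.006], [-0.317, -0.948, 0.01], [-0.009, -0.008, -1.0]]
wrist_force: [0.6, 0.5, 0.8]
finger_gap: 0.499
```

```bash
python3 -c "
from h import *
st();s=manip.observe()
cv2.imwrite('pics/w3.png',get_image('wrist')[:,:,::-1]);go([.515,-.148,.222],-.327)"
```

```text
1.85 [ 0.5115 -0.1477  0.2376] yaw -0.322 F [0.6 0.5 0.8] gap 0.499
[0.0026, -0.0006, 0.0169] [-0.07, 0.06, 0.04]
```

View pics/w3.png

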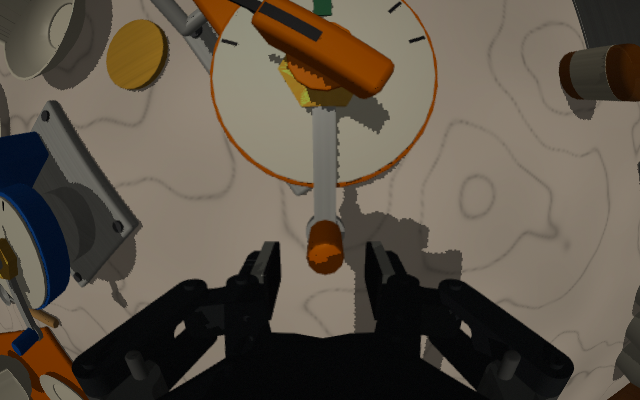

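The post sits at about (325,255), centred between the fingers. Next I descend and grip.

Emit:
play_rows([
  [0.002, -0.001, 0.015, 0, 0, 0],
  [0.003, -0.001, 0.016, 0, 0, 0],
  [0.003, -0.001, 0.016, 0, 0, 0],
])

```text
clock: 2.2
eef_pos: [0.5157, -0.1482, 0.2236]
orientation: [[0.948, -0.317, -0.003], [-0.317, -0.948, 0.009], [-0.006, -0.008, -1.0]]
wrist_force: [-0.3, -0.3, 1.0]
finger_gap: 0.498
```

Emit:
play_rows([
  [0, 0, 0, 0, 0, 0],
  [0, 0, 0, 0, 0, 0],
  [0, 0, 0, 0, 0, 0],
  [0, 0, 0, 0, 0, 0],
], hand=1, grip_force=25)

```text
clock: 2.6
eef_pos: [0.5158, -0.1499, 0.2249]
orientation: [[0.949, -0.317, -0.002], [-0.317, -0.949, 0.005], [-0.004, -0.004, -1.0]]
wrist_force: [-1.8, -5.4, 2.8]
finger_gap: 0.199
```

```bash
python3 -c "
from h import *
st();
for k in range(1,6):
  a=2.815+.2*k; go([*(C+.0905*np.array([np.cos(a),np.sin(a)])),.222],a-np.pi)"
```

```text
2.6 [ 0.5158 -0.1499  0.2249] yaw -0.322 F [-1.8 -5.4  2.8] gap 0.199
[0.0006, 0.0163, 0.0029] [-0.04, 0.03, -1.87]
[0.0059, 0.0336, 0.0028] [-0.05, 0.03, -3.78]
[0.0145, 0.0495, 0.0027] [-0.05, 0.02, -5.69]
[0.0261, 0.0634, 0.0026] [-0.05, 0.02, -7.6]
[0.0402, 0.0747, 0.0025] [-0.05, 0.01, -9.51]
```

Emit:
play_rows([
  [0.0, 0.008, 0, 0, 0, -0.95],
  [0.0008, 0.0165, 0, 0, 0, -1.9],
  [0.003, 0.0252, 0, 0, 0, -2.85],
  [0.006, 0.0336, 0, 0, 0, -3.8],
  [0.01, 0.0418, 0, 0, 0, -4.75],
])

```text
clock: 3.1
eef_pos: [0.5127, -0.1928, 0.225]
orientation: [[0.984, 0.178, -0.0], [0.178, -0.984, 0.006], [0.001, -0.006, -1.0]]
wrist_force: [3.0, 2.3, -2.9]
finger_gap: 0.199
```

```bash
python3 -c "
from h import *
st();p=manip.observe()['eef_pos'][:2]-C;print(np.hypot(*p),np.arctan2(*p[::-1])%6.2832-2.815)
for k in range(6,11):
  a=2.815+.1*k; go([*(C+.0902*np.array([np.cos(a),np.sin(a)])),.224],a-np.pi)"
```

```text
3.1 [ 0.5127 -0.1928  0.225 ] yaw 0.179 F [ 3.   2.3 -2.9] gap 0.199
0.08974995496136741 0.5035088315605059
[-0.0, 0.0087, 0.001] [-0.05, -0.01, -0.91]
[0.0013, 0.0176, 0.0009] [-0.05, -0.01, -1.86]
[0.0034, 0.0264, 0.0009] [-0.05, -0.01, -2.82]
[0.0065, 0.0349, 0.0009] [-0.05, -0.02, -3.77]
[0.0104, 0.043, 0.0008] [-0.05, -0.02, -4.72]
```

Emit:
play_rows([
  [0.0, 0.0087, 0, 0, 0, -0.95],
  [0.0013, 0.0176, 0, 0, 0, -1.9],
  [0.0034, 0.0264, 0, 0, 0, -2.85],
  [0.0065, 0.0349, 0, 0, 0, -3.8],
  [0.0104, 0.043, 0, 0, 0, -4.72],
])

```text
clock: 3.6
eef_pos: [0.5307, -0.2331, 0.225]
orientation: [[0.78, 0.626, 0.0], [0.626, -0.78, 0.007], [0.004, -0.005, -1.0]]
wrist_force: [0.4, 2.8, -1.6]
finger_gap: 0.202
```

Emit:
play_rows([
  [0, 0, 0, 0, 0, 0],
  [0, 0, 0, 0, 0, 0],
  [0, 0, 0, 0, 0, 0],
], hand=0)

```text
clock: 3.9
eef_pos: [0.5305, -0.2328, 0.2254]
orientation: [[0.781, 0.625, 0.0], [0.625, -0.781, 0.007], [0.004, -0.005, -1.0]]
wrist_force: [0.1, 0.5, -0.1]
finger_gap: 0.497
```

```bash
python3 -c "
from h import *
st();p=manip.observe()['eef_pos'][:2]-C;print(np.hypot(*p),np.arctan2(*p[::-1])%6.2832-2.815)
go([*C,.30],.69)"
```

```text
3.9 [ 0.5305 -0.2328  0.2254] yaw 0.675 F [ 0.1  0.5 -0.1] gap 0.497
0.08995868595443321 0.9963396884919113
[0.0903, 0.0001, -0.0743] [-0.05, -0.04, -0.14]
```

Now straight up, then over the axis.

Emit:
play_rows([
  [0, 0, -0.04, 0, 0, 0],
  [0, 0, -0.08, 0, 0, 0],
  [0.03, 0, -0.08, 0, 0, 0],
  [0.04, 0, -0.08, 0, 0, 0],
  [0.04, 0, -0.08, 0, 0, 0],
])

```text
clock: 4.4
eef_pos: [0.562, -0.2072, 0.3053]
orientation: [[0.78, 0.626, -0.0], [0.626, -0.78, 0.007], [0.004, -0.006, -1.0]]
wrist_force: [-0.5, 0.0, -0.2]
finger_gap: 0.498
```

```bash
python3 -c "
from h import *
st();s=manip.observe();im=get_image('wrist')
cv2.imwrite('pics/w4.png',im[:,:,::-1]);cv2.imwrite('pics/t4.png',cv2.resize(get_image('top')[130:250,370:500,::-1],None,fx=5,fy=5,interpolation=cv2.INTER_CUBIC))
st();go([*C,.25],.69)"
```

```text
4.4 [ 0.562  -0.2072  0.3053] yaw 0.676 F [-0.5  0.  -0.2] gap 0.498
4.5 [ 0.5606 -0.208   0.3044] yaw 0.675 F [-0.3 -0.1  0.6] gap 0.497
[0.0508, 0.0015, 0.0545] [-0.07, -0.02, -0.14]
```

View pics/w4.png

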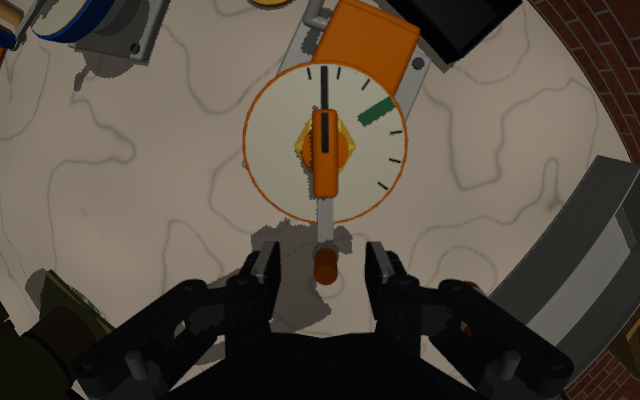

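View pics/t4.png

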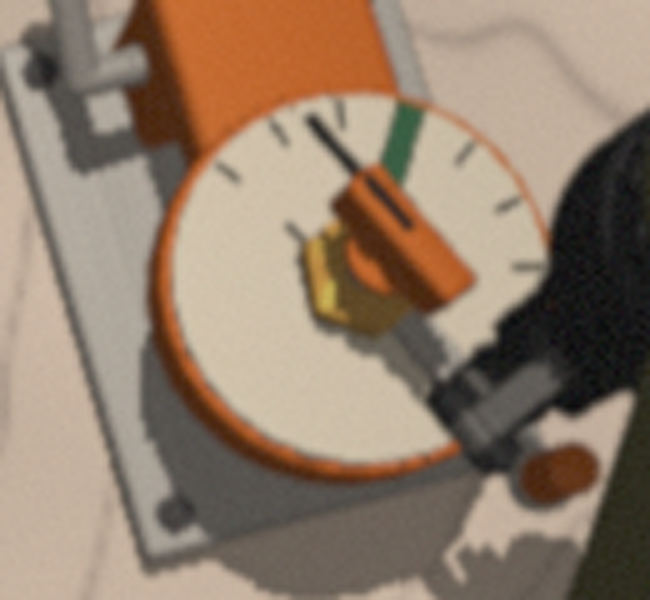

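The wrist view shows the lever swung to about 1.0 rad and the pointer unmoved (vertical at column 324, tip at row 68). The green mark is at (377,111). Next I measure the angle left to turn and move over the bar.

Run:
```python
from h import *
s=manip.observe();s=dict(s);s["eef_pos"]=np.array([.562,-.2072,.3053])
f=lambda p,z:wplane(s,*p,z)[:2]
l,r,t,b=[f(p,.134) for p in [(244,143),(407,143),(325,63),(325,222)]]
print((l+r)/2,(t+b)/2)
g=f((377,111),.134);tip=f((324,67),.204);tail=f((325,150),.208)
print(g,tip,np.arctan2(*(g-C)[::-1]),np.arctan2(*(tip-C)[::-1]),np.arctan2(*(tip-tail)[::-1]))
g1,g2=f((360,120),.134),f((394,101),.134);print(np.arctan2(*(g2-g1)[::-1]))
```

```text
[ 0.60248346 -0.17653084] [ 0.60073768 -0.17746101]
[ 0.6465357  -0.19220643] [ 0.6380442  -0.14671869] -0.3223010968738786 0.6852834951697087 0.6886483741395528
-0.35718923453099477
```

Emit:
play_rows([
  [0.03, 0.001, 0, 0, 0, 0],
  [0.05, 0.001, 0, 0, 0, 0],
  [0.05, 0.001, 0.02, 0, 0, 0],
  [0.05, 0.001, 0.02, 0, 0, 0],
])

```text
clock: 4.9
eef_pos: [0.5989, -0.1765, 0.2813]
orientation: [[0.78, 0.626, -0.009], [0.626, -0.78, 0.009], [-0.002, -0.013, -1.0]]
wrist_force: [-0.7, 0.3, -0.5]
finger_gap: 0.495
```

```bash
python3 -c "
from h import *
st();im=get_image('wrist')
cv2.imwrite('pics/w5.png',im[:,:,::-1])
go([*C,.25],.68)"
```

```text
4.9 [ 0.5989 -0.1765  0.2813] yaw 0.676 F [-0.7  0.3 -0.5] gap 0.495
[0.0015, 0.0017, 0.0325] [-0.11, 0.01, -0.04]
```

View pics/w5.png

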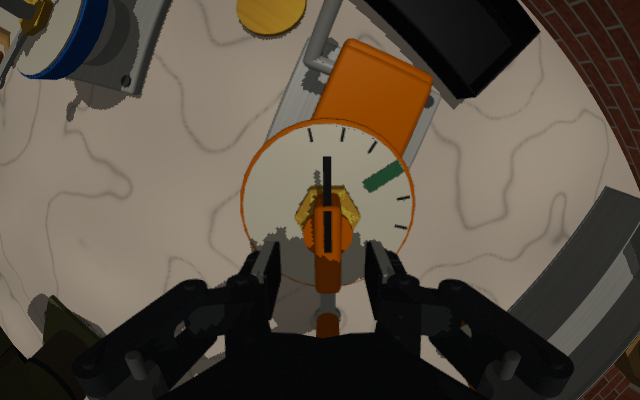

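Emit:
play_rows([
  [0.0015, 0.001, 0.015, 0, 0, 0],
  [0.0015, 0.001, 0.03, 0, 0, 0],
  [0.0015, 0.001, 0.03, 0, 0, 0],
  [0.0015, 0.001, 0.03, 0, 0, 0],
])

```text
clock: 5.35
eef_pos: [0.6003, -0.1767, 0.2522]
orientation: [[0.78, 0.625, -0.009], [0.625, -0.78, 0.009], [-0.002, -0.012, -1.0]]
wrist_force: [-0.0, 0.6, 0.8]
finger_gap: 0.499
```

Emit:
play_rows([
  [0, 0, 0, 0, 0, 0],
  [0, 0, 0, 0, 0, 0],
  [0, 0, 0, 0, 0, 0],
  [0, 0, 0, 0, 0, 0],
], hand=1, grip_force=25)

```text
clock: 5.75
eef_pos: [0.6012, -0.1774, 0.255]
orientation: [[0.78, 0.625, -0.005], [0.625, -0.78, 0.007], [0.0, -0.008, -1.0]]
wrist_force: [-1.0, 0.5, 6.4]
finger_gap: 0.156
```

```bash
python3 -c "
from h import *
st()
go([*C,.251],-.32)"
```

```text
5.75 [ 0.6012 -0.1774  0.255 ] yaw 0.676 F [-1.   0.5  6.4] gap 0.156
[0.0001, -0.0004, 0.004] [-0.07, 0.03, 9.51]
```

Emit:
play_rows([
  [0, 0, 0, 0, 0, 1],
  [0, 0, 0, 0, 0, 2],
  [0, 0, 0, 0, 0, 3],
  [0, 0, 0, 0, 0, 4],
  [0, 0, 0, 0, 0, 5],
])

```text
clock: 6.25
eef_pos: [0.6012, -0.1775, 0.2551]
orientation: [[0.989, 0.147, -0.004], [0.147, -0.989, 0.006], [-0.003, -0.007, -1.0]]
wrist_force: [0.2, -0.2, -4.4]
finger_gap: 0.152
```

```bash
python3 -c "
from h import *
st()
go([*C,.255],-.32)"
```

```text
6.25 [ 0.6012 -0.1775  0.2551] yaw 0.148 F [ 0.2 -0.2 -4.4] gap 0.152
[-0.0002, -0.0005, 0.0001] [-0.06, 0.05, 4.47]
```

Emit:
play_rows([
  [0, 0, 0, 0, 0, 1],
  [0, 0, 0, 0, 0, 2],
  [0, 0, 0, 0, 0, 3],
  [0, 0, 0, 0, 0, 4],
  [0, 0, 0, 0, 0, 4.5],
])

```text
clock: 6.75
eef_pos: [0.6012, -0.1776, 0.2551]
orientation: [[0.947, -0.321, -0.004], [-0.321, -0.947, 0.006], [-0.006, -0.004, -1.0]]
wrist_force: [0.3, -0.6, -5.1]
finger_gap: 0.159
```

Emit:
play_rows([
  [0, 0, 0, 0, 0, 0],
  [0, 0, 0, 0, 0, 0],
  [0, 0, 0, 0, 0, 0],
])

```text
clock: 7.05
eef_pos: [0.6012, -0.1775, 0.255]
orientation: [[0.947, -0.32, -0.004], [-0.32, -0.947, 0.006], [-0.006, -0.004, -1.0]]
wrist_force: [-0.3, 0.5, -5.1]
finger_gap: 0.163
```

```bash
python3 -c "
from h import *
st()
cv2.imwrite('pics/w6.png',get_image('wrist')[:,:,::-1])"
```

```text
7.05 [ 0.6012 -0.1775  0.255 ] yaw -0.326 F [-0.3  0.5 -5.1] gap 0.163
```

View pics/w6.png

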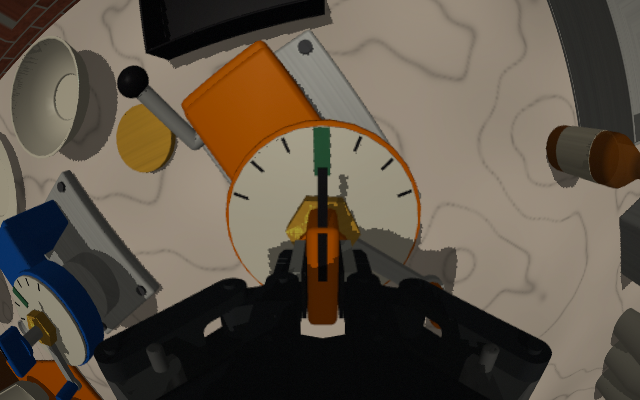

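The pointer (column 322) lines up with the green mark (column 321). Now I release and lift.

Emit:
play_rows([
  [0, 0, 0, 0, 0, 0],
  [0, 0, 0, 0, 0, 0],
  [0, 0, 0, 0, 0, 0],
], hand=0)

```text
clock: 7.4
eef_pos: [0.6015, -0.1776, 0.2557]
orientation: [[0.947, -0.32, -0.003], [-0.32, -0.947, 0.006], [-0.005, -0.004, -1.0]]
wrist_force: [-0.2, -0.6, 0.2]
finger_gap: 0.5
```

Emit:
play_rows([
  [0, 0, -0.03, 0, 0, 0],
  [0, 0, -0.06, 0, 0, 0],
  [0, 0, -0.06, 0, 0, 0],
])

```text
clock: 7.7
eef_pos: [0.6039, -0.1788, 0.321]
orientation: [[0.947, -0.32, 0.006], [-0.32, -0.947, 0.002], [0.005, -0.004, -1.0]]
wrist_force: [0.4, -0.4, 1.3]
finger_gap: 0.501
```

```bash
python3 -c "
from h import *
st()
cv2.imwrite('pics/w7.png',get_image('wrist')[:,:,::-1])
a=2.815+.99;go([*(C+.09*np.array([np.cos(a),np.sin(a)])),.30],a-np.pi)"
```

```text
7.7 [ 0.6039 -0.1788  0.321 ] yaw -0.326 F [ 0.4 -0.4  1.3] gap 0.501
[-0.0518, 0.0745, 0.0184] [-0.03, -0.03, -9.44]
```

View pics/w7.png

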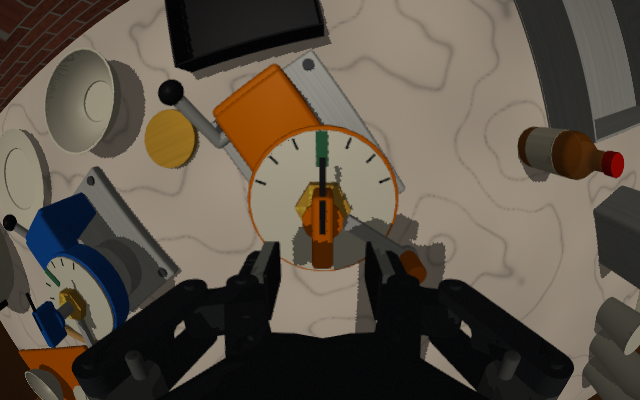

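The pointer stayed on the mark after release. Now back over the lever handle.

Emit:
play_rows([
  [-0.01, 0.015, 0, 0, 0, -1],
  [-0.021, 0.03, 0, 0, 0, -2.2],
  [-0.032, 0.045, 0, 0, 0, -3.4],
  [-0.042, 0.06, 0, 0, 0, -4.6],
  [-0.052, 0.0745, 0, 0, 0, -5.8],
])

```text
clock: 8.25
eef_pos: [0.5286, -0.2325, 0.3171]
orientation: [[0.959, 0.283, 0.001], [0.283, -0.959, 0.004], [0.002, -0.004, -1.0]]
wrist_force: [-1.0, -0.3, -0.1]
finger_gap: 0.502
```

```bash
python3 -c "
from h import *
st()
a=2.815+.99;go([*(C+.09*np.array([np.cos(a),np.sin(a)])),.30],a-np.pi)"
```

```text
8.25 [ 0.5286 -0.2325  0.3171] yaw 0.287 F [-1.  -0.3 -0.1] gap 0.502
[0.0014, 0.0004, 0.0171] [-0.04, -0.03, -3.59]
```

Emit:
play_rows([
  [0.0014, 0, 0.01, 0, 0, -1.2],
  [0.0014, 0, 0.025, 0, 0, -2.4],
  [0.0014, 0, 0.04, 0, 0, -3.6],
  [0.0014, 0, 0.05, 0, 0, -3.6],
  [0.0014, 0, 0.05, 0, 0, -3.6],
])

```text
clock: 8.75
eef_pos: [0.5288, -0.2312, 0.2648]
orientation: [[0.789, 0.614, -0.004], [0.614, -0.789, 0.007], [0.001, -0.008, -1.0]]
wrist_force: [-0.5, -0.7, 0.2]
finger_gap: 0.5
```

```bash
python3 -c "
from h import *
st()
cv2.imwrite('pics/w8.png',get_image('wrist')[:,:,::-1])
a=2.815+.99;go([*(C+.09*np.array([np.cos(a),np.sin(a)])),.224],a-np.pi)"
```

```text
8.75 [ 0.5288 -0.2312  0.2648] yaw 0.661 F [-0.5 -0.7  0.2] gap 0.5
[-0.0001, 0.0014, 0.0419] [-0.05, -0.02, -0.02]
```

View pics/w8.png

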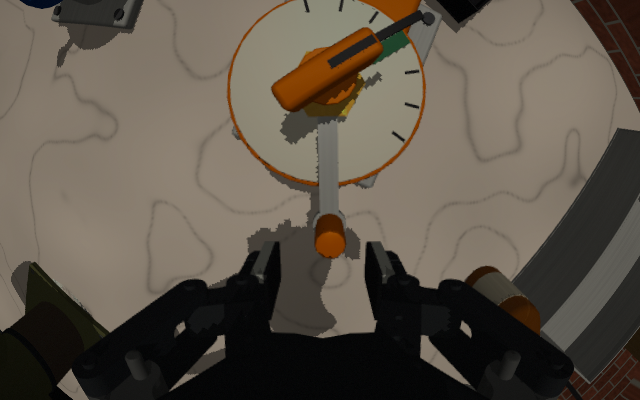

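The post sits at about (330,240), slightly right of centre and well inside the jaws. I descend and grip.

Emit:
play_rows([
  [0, 0.001, 0.015, 0, 0, 0],
  [0, 0.0015, 0.03, 0, 0, 0],
  [0, 0.0015, 0.041, 0, 0, 0],
  [0, 0.0015, 0.041, 0, 0, 0],
])

```text
clock: 9.2
eef_pos: [0.5297, -0.2321, 0.2238]
orientation: [[0.79, 0.614, -0.004], [0.614, -0.79, 0.007], [0.001, -0.008, -1.0]]
wrist_force: [-0.6, 0.1, -0.3]
finger_gap: 0.501
```

Emit:
play_rows([
  [0, 0, 0, 0, 0, 0],
  [0, 0, 0, 0, 0, 0],
  [0, 0, 0, 0, 0, 0],
  [0, 0, 0, 0, 0, 0],
], hand=1)

```text
clock: 9.6
eef_pos: [0.5302, -0.2326, 0.2246]
orientation: [[0.79, 0.614, -0.002], [0.614, -0.79, 0.006], [0.002, -0.006, -1.0]]
wrist_force: [0.9, -1.9, 1.1]
finger_gap: 0.201
```

```bash
python3 -c "
from h import *
st();p=manip.observe()['eef_pos'][:2]-C;print(np.hypot(*p),np.arctan2(*p[::-1])%6.2832-2.815)
for k in (.9,.8,.7,.6,.5):
  a=2.82+k; go([*(C+.09*np.array([np.cos(a),np.sin(a)])),.224],a-np.pi)"
```

```text
9.6 [ 0.5302 -0.2326  0.2246] yaw 0.661 F [ 0.9 -1.9  1.1] gap 0.201
0.09004105565550821 0.9918524289427206
[0.0003, -0.0078, 0.0006] [-0.06, -0.01, 0.78]
[0.0015, -0.0167, 0.0007] [-0.06, -0.01, 1.74]
[0.0036, -0.0255, 0.0007] [-0.06, -0.01, 2.69]
[0.0065, -0.034, 0.0008] [-0.06, -0.0, 3.65]
[0.0103, -0.0421, 0.0008] [-0.06, -0.0, 4.6]
```

Emit:
play_rows([
  [0.0003, -0.0078, 0, 0, 0, 0.8],
  [0.0015, -0.0167, 0, 0, 0, 1.75],
  [0.0036, -0.0255, 0, 0, 0, 2.7],
  [0.0065, -0.034, 0, 0, 0, 3.65],
  [0.0103, -0.0421, 0, 0, 0, 4.6],
])

```text
clock: 10.1
eef_pos: [0.5126, -0.1933, 0.2247]
orientation: [[0.985, 0.174, -0.002], [0.174, -0.985, 0.005], [-0.001, -0.005, -1.0]]
wrist_force: [1.7, -2.7, -5.8]
finger_gap: 0.199
```

```bash
python3 -c "
from h import *
st()
for k in (.4,.3,.2,.1,.04):
  a=2.82+k; go([*(C+.09*np.array([np.cos(a),np.sin(a)])),.224],a-np.pi)"
```

```text
10.1 [ 0.5126 -0.1933  0.2247] yaw 0.175 F [ 1.7 -2.7 -5.8] gap 0.199
[0.0003, -0.0094, 0.0007] [-0.05, 0.01, 0.92]
[0.0016, -0.0183, 0.0008] [-0.04, 0.01, 1.87]
[0.0038, -0.027, 0.0008] [-0.04, 0.01, 2.83]
[0.0069, -0.0354, 0.0008] [-0.04, 0.02, 3.78]
[0.0091, -0.0404, 0.0009] [-0.04, 0.02, 4.36]
```

Emit:
play_rows([
  [0.0003, -0.0094, 0, 0, 0, 0.92],
  [0.0016, -0.0183, 0, 0, 0, 1.87],
  [0.0038, -0.027, 0, 0, 0, 2.83],
  [0.0069, -0.0354, 0, 0, 0, 3.78],
  [0.0091, -0.0404, 0, 0, 0, 4.36],
])

```text
clock: 10.6
eef_pos: [0.5147, -0.1521, 0.2247]
orientation: [[0.96, -0.281, -0.001], [-0.281, -0.96, 0.003], [-0.002, -0.003, -1.0]]
wrist_force: [2.4, -3.6, -5.7]
finger_gap: 0.203
```

```bash
python3 -c "
from h import *
st();p=manip.observe()['eef_pos'][:2]-C;print(np.hypot(*p),np.arctan2(*p[::-1])%6.2832)
go([*(C+.09*np.array([np.cos(2.82),np.sin(2.82)])),.224],2.82-np.pi)"
```

```text
10.6 [ 0.5147 -0.1521  0.2247] yaw -0.285 F [ 2.4 -3.6 -5.7] gap 0.203
0.08980811282067447 2.8608600181370964
[-0.0001, -0.0037, 0.0007] [-0.03, 0.02, 0.35]
```

Emit:
play_rows([
  [0, -0.002, 0, 0, 0, 0.2],
  [0, -0.004, 0, 0, 0, 0.35],
  [0, -0.004, 0, 0, 0, 0.35],
])

```text
clock: 10.9
eef_pos: [0.5155, -0.1495, 0.2247]
orientation: [[0.949, -0.315, -0.002], [-0.315, -0.949, 0.001], [-0.002, 0.0, -1.0]]
wrist_force: [0.1, -6.1, -3.3]
finger_gap: 0.199
```

The lever is back at its original gripped position (0.5158, -0.1499) and pressing on its stop. Releasing and lifting.

Emit:
play_rows([
  [0, 0, 0, 0, 0, 0],
  [0, 0, 0, 0, 0, 0],
  [0, 0, 0, 0, 0, 0],
], hand=0)

```text
clock: 11.2
eef_pos: [0.5156, -0.1492, 0.2249]
orientation: [[0.949, -0.315, -0.002], [-0.315, -0.949, 0.001], [-0.002, -0.001, -1.0]]
wrist_force: [-0.6, -0.3, -0.7]
finger_gap: 0.496
```

Emit:
play_rows([
  [0, 0, -0.04, 0, 0, 0],
  [0, 0, -0.08, 0, 0, 0],
  [-0.04, 0.04, -0.1, 0, 0, 0],
  [-0.07, 0.08, -0.1, 0, 0, 0],
  [-0.1, 0.1, -0.1, 0, 0, 0],
])

```text
clock: 11.7
eef_pos: [0.389, -0.2139, 0.3265]
orientation: [[0.949, -0.314, 0.001], [-0.314, -0.949, -0.001], [0.002, 0.001, -1.0]]
wrist_force: [0.4, -0.5, -0.9]
finger_gap: 0.503
```

Emit:
play_rows([
  [0, 0, 0, 0, 0, 0],
  [0, 0, 0, 0, 0, 0],
  [0, 0, 0, 0, 0, 0],
])

```text
clock: 12.0
eef_pos: [0.3899, -0.2138, 0.3268]
orientation: [[0.949, -0.314, 0.003], [-0.314, -0.949, -0.001], [0.003, 0.0, -1.0]]
wrist_force: [0.1, 0.1, -1.0]
finger_gap: 0.497
```

```bash
python3 -c "
from h import *
st();s=manip.observe()
cv2.imwrite('pics/w9.png',get_image('wrist')[:,:,::-1]);cv2.imwrite('pics/t9.png',cv2.resize(get_image('top')[130:250,370:500,::-1],None,fx=5,fy=5,interpolation=cv2.INTER_CUBIC))
st()"
```

```text
12.0 [ 0.3899 -0.2138  0.3268] yaw -0.319 F [ 0.1  0.1 -1. ] gap 0.497
12.1 [ 0.3902 -0.2137  0.3264] yaw -0.318 F [-0.1  0.3 -0.3] gap 0.496
```

View pics/w9.png

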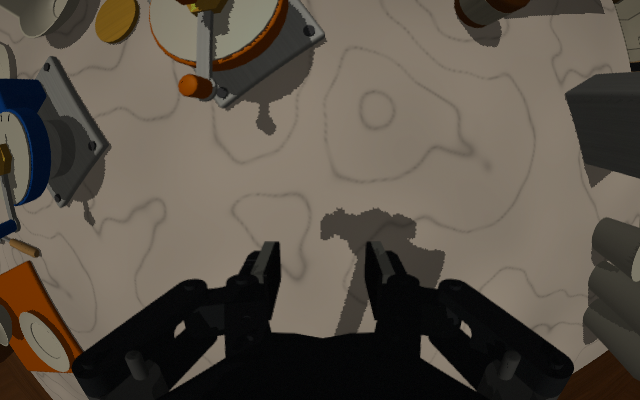

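View pics/t9.png

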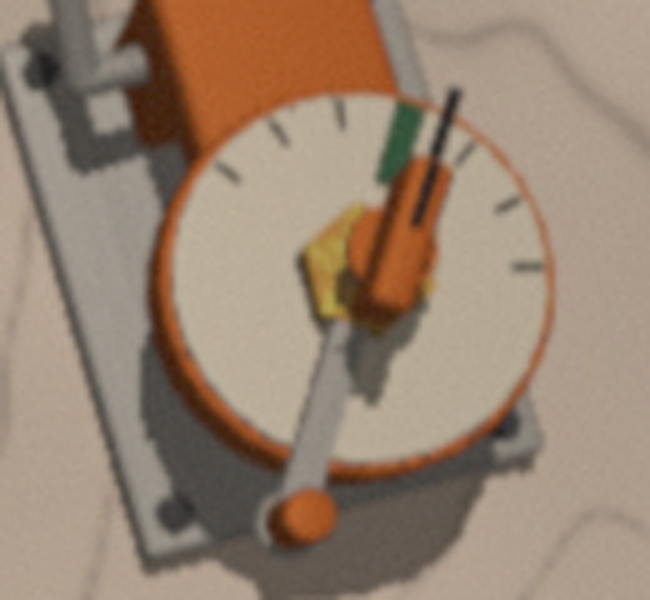

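In the top view (zoomed) the lever handle is at (305,517), its starting place. The pointer runs from (417,225) to (456,90), offset from the green mark by parallax. I'll check the angles.

```bash
python3 -c "
from h import *
f=lambda x,y:(370+x/5-.4,130+y/5-.4)
P=lambda p,z:plane('top',*f(*p),z)[:2]
t=P((456,90),.204);q=P((417,225),.208);g=P((401,143),.134);h=P((305,517),.178);A=lambda v:np.arctan2(*v[::-1])
print(A(t-C),A(t-q),'green',A(g-C),'lever',A(h-C))"
```

```text
-0.32164444683787563 -0.3170465138368582 green -0.3100900250505999 lever 2.809187797757418
```

The pointer is within 0.02 rad of the mark and the lever is at its starting angle.

```bash
python3 -c "
from h import *
print(manip.finish_job())"
```

```text
the job is handed in; nothing more can be done
None
```

The job is handed in at about 12 s on the robot's clock, out of the 64 s allowed; no verdict is reported back.

- **Loosening:** I gripped the orange press's lever handle and swung it about 1.0 rad counter-clockwise. A picture afterwards showed the pointer still where it started.
- **Setting:** I turned the orange bar about 1.0 rad clockwise onto the green mark.
- **Tightening:** I swung the lever back to its stop, released it and moved the arm clear.

**Last checks (top camera):** the pointer was at -0.32 rad and the mark at -0.31 rad, against an allowed difference of 0.21 rad. The lever was at 2.81 rad, the same as at the start. The highest wrist force reading I saw was about 7 N, and the gripper was touching nothing at the end.

No check failed. One early wrist-camera reading was 6–10 mm off because the arm was still settling; the later readings agreed.

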